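# Make up a peach and berry box on the shop scale

## Task

Switch the scale on first, while the crate on it is empty, so that it zeroes: lift the amber splash guard well up, push the red toggle over towards the guard's hinge, and shut the guard again. Then pack the crate from the bottom up: the purple fibre cell tray flat on its floor, every peach in a cell of its own (set down, never dropped: they bruise), the green insert tray seated over them on the crate's rim, and last the berry punnet standing upright in the insert tray. Leave the honey jar and the juice bottle where they are.

Things in the scene. Friction and masses are not known exactly. Their poses are not given: they have to be found in the camera images.
- crate_floor (a point): Centre of the inner floor of the blue mesh crate fixed on the scale, 38 mm above the table; y along its long side, x along its short side away from the control panel, z up. Inside 132 (x) by 238 mm (y), walls 4 mm, rim 72 mm above this point. The white control panel, 95 (x) by 280 mm (y), top 50 mm above the table, is centred at x = -142 mm; its -y half carries the switch. Neither moves.
- guard_hinge (a point): Middle of the splash guard's hinge pin on the control panel, 55 mm above the table; axes as crate_floor, the pin runs along x. In its frame the toggle's pivot is at y = -55 mm, z = -2 mm.
- guard (a joint): Angle of the amber see-through splash guard (box-shaped cover 66 mm wide in x, 88 mm long in y, 42 mm high, open below): 0 shut over the toggle; grows as its -y end is lifted, swinging up and over towards +y to 1.9 rad. Stiff hinge: stays where left (0.06 N m, under 1 N at the knob).
- guard_knob (a point): Centre of the yellow knob on the guard near its free end: a bar along x, 18 mm long, 14 mm thick, on a 20 mm stem. It circles the hinge with the guard; when shut it is 80 mm to -y of the pin and 64 mm above it. Pinched along x on its end faces, it turns between the fingers.
- toggle (a joint): Angle of the red-tipped toggle under the guard: near 0 off, leaning 0.45 rad to -y (away from the hinge); 0.9 fully on, leaning 0.45 rad to +y (towards the hinge). Stays where it is left; about 1 N at the tip moves it.
- toggle_tip (a point): Centre of the toggle's red ball end (14 mm across), 28 mm from its pivot, about 78 mm above the table.
- celltray_ridge (a point): Grip point of the purple fibre cell tray: flat, 120 mm (x) by 226 mm (y), 14 mm thick, four 40 mm round cells through it, and a raised centre ridge 50 mm long (x), 16 mm thick (y), top 46 mm above the underside. This point is in the ridge at the tray's centre, 36 mm above the underside; pinch along y. Either way round will do. 0.1 kg.
- insert_handle (a point): Centre of the green insert tray's handle, a bar along x 90 mm long, 14 mm thick (y) and high, over the tray's centre, 47 mm above its underside; pinch along y. Tray 146 (x) by 252 mm (y), floor top at 8 mm, 4 mm rim walls to 20 mm; a plug below (122 by 228 by 4 mm) drops inside the crate's rim: seated, this point is 115 mm above crate_floor. Either way round. 0.28 kg.
- punnet_center (a point): Centre of the clear punnet of red berries with a green label, closed box 104 mm (x) by 62 mm (y) by 48 mm high, rigid, about 0.16 kg; 24 mm above its underside; grasp it across y. It may stand anywhere in the insert tray, beside the handle.
- honey_jar: Amber jar with a brass cap, 68 mm across, 95 mm high; bystander. Origin at its underside.
- juice_bottle: Orange bottle, green cap, 62 mm across, 180 mm high; bystander. Origin at its underside.
- cell0 (a point): Centre of the mouth of one of the cell tray's four 40 mm round cells, on its top face: 31 mm (x) and 60 mm (y) from the tray's centre, 14 mm above the tray's underside. A peach sinks about 6 mm into it.
- cell1 (a point): Centre of the mouth of one of the cell tray's four 40 mm round cells, on its top face: 31 mm (x) and 60 mm (y) from the tray's centre, 14 mm above the tray's underside. A peach sinks about 6 mm into it.
- cell2 (a point): Centre of the mouth of one of the cell tray's four 40 mm round cells, on its top face: 31 mm (x) and 60 mm (y) from the tray's centre, 14 mm above the tray's underside. A peach sinks about 6 mm into it.
- cell3 (a point): Centre of the mouth of one of the cell tray's four 40 mm round cells, on its top face: 31 mm (x) and 60 mm (y) from the tray's centre, 14 mm above the tray's underside. A peach sinks about 6 mm into it.
- peach0_center (a point): Centre of an orange-red peach, 56 mm across and 50 mm high, flat on the bottom, 0.11 kg; 25 mm above its underside. In a cell its centre comes about 33 mm above the crate's floor. Absent in some starts (None).
- peach1_center (a point): Centre of an orange-red peach, 56 mm across and 50 mm high, flat on the bottom, 0.11 kg; 25 mm above its underside. In a cell its centre comes about 33 mm above the crate's floor. Absent in some starts (None).
- peach2_center (a point): Centre of an orange-red peach, 56 mm across and 50 mm high, flat on the bottom, 0.11 kg; 25 mm above its underside. In a cell its centre comes about 33 mm above the crate's floor. Absent in some starts (None).
- peach3_center (a point): Centre of an orange-red peach, 56 mm across and 50 mm high, flat on the bottom, 0.11 kg; 25 mm above its underside. In a cell its centre comes about 33 mm above the crate's floor. Absent in some starts (None).
Mind the look-alikes: they are no part of the job. What is shaped like the part that bears peach0_center but grey or pink is not meant.

How it is judged:
By the outcome, as a careful person would: the job done as asked, in the order asked, and still so for the second after the job is handed in, with the robot touching nothing.
Of peach0, peach1, peach2, peach3 only 2 to 4 are there at a start; the rules pass over those that are not, and their reading is None.
At some moment in a run one of punnet, insert, celltray may be knocked a few centimetres aside while the robot is not near it.
It also fails if it takes over 210 s, if anything falls off the work surface, if the arm or the gripper's body presses on something with over 40 N, if the wrist force passes 120 N, or if a joint passes its speed limit or range.

## Robot

A 6-joint arm with a two-finger parallel gripper is mounted at the origin on the work surface. World frame = base frame: x ahead of the robot, y to its left, z up, the work surface at z = 0. Lengths are in mm, angles in rad, forces in N, time in s.
With the tool pointing down it reaches from about 375 to 925 mm from the base axis. Payload 5.7 kg.
Tool frame: the origin (TCP) lies on the centre line of the jaws, within the pads' length; the fingertips stand 19 mm ahead of it and the grasp point (between the pads) is the TCP; z points along the fingers, y is the line along which they close (so a half turn about z gives the same grasp; the last joint's range is limited). The gripper opens to 88 mm and grips with 3 to 60 N. Pads are 20 mm wide; open, the fingers measure 115 mm over their backs; the gripper's body (75 mm by 178 mm) begins 61 mm behind the grasp point.
Start: joints at [1.036, 0.359, 1.51, -0, 1.272, -0.115], TCP at [244.537, 547.874, 241.623] pointing down, gripper open.
Joint ranges: [-2.97, 2.97], [-1.01, 2.36], [0.21, 2.38], [-0.96, 4.11], [0.2, 2.71], [-2.98, 2.98]. Speed limits (rad/s): [2.39, 2.39, 3.14, 3.14, 3.14, 3.14].

## Interface

Orientations are given as a unit quaternion [x, y, z, w].
In Python, from bench import arm gives the robot as it stands.
- The arm moves only by the tool carry_out, never from a script. Its argument "motion" is a list that holds one entry, the list of rows, each a list of 6 numbers: the shift along the world's x, y, z in mm, then the turn, a rotation vector about the world's x, y, z in degrees. A call has 1 to 20 rows; each row shifts and turns the commanded pose from where the row before left it; what a row does not reach is not made up. A row lasts 1/12 s, in which the tool goes at most 41.7 mm and 7.16 degrees, less where a joint would pass 70% of its speed; a pose out of reach is approached as far as the arm can. A call with a gripper value outside its range is refused whole. "gripper" is the opening, from -1 (shut) to 1 (fully open), so that 0 is half open, set as the call begins (left out, the last holds). The fingers move at their own pace and stop on an object; "force" is the grip in N (left out, the last holds). Time passes only in rows, so rows that do not move let the fingers close. It gives the time, the measured TCP pose, the force, the opening and the grip force at its end, in the units of the state.
- arm.observe(): the state, without advancing time (a new reading comes with each control period).
- arm.snapshot(name): name is "scene" or "top"; returns the picture (400x640x3 uint8, red, green, blue); there is no depth.
- arm.camera_model(name): a dict with "fx", "fy", "cx", "cy" (pixels), "cam_to_world" (4x4, takes a point from camera to world coordinates). Camera axes: x right, y down, z forward; pixel columns grow to the right and rows downward; lengths in mm; the calibration is good to about 2 mm. A picture is of the moment at which its call begins. camera_model takes no time and is no camera call.
- arm.finish_job(): hands the job in; it is judged then, once.
The state is a dict: "time": time; "q": joint angles; "qvel": joint speeds; "joint_torque": joint torques, N m; "eef_pos": TCP position; "tool_rot": TCP orientation; "force": force on the tool from outside, world axes, zero at the start; "torque": the same for the moment, N m; "opening": finger opening in mm; "gripper_force": force on a finger pad.
Only numpy, scipy, OpenCV 4.12 (cv2) and the standard library are available. Lean on these libraries where they do the work, as an engineer would, in place of code of your own. Each camera call takes 0.05 s, during which the arm holds its last target. There are 200 camera calls.

## Working session

There is one attempt and no reset: what is moved stays moved. The work goes in short steps, Python scripts to look and compute and a tool call to move; the robot and the scene stay as the last step left them, time stands still between calls to the robot, and variables do not carry over. Pictures are saved under pics/ and viewed, at most 14 in all, crops included, and the job is handed in when it is done.

Besides the shell and the picture viewer there is one more tool, called as name([rows], argument=value, ...), one row to a line, values as JSON. carry_out: Moves the arm, as the interface text tells. Its arguments: {"type":"object","properties":{"motion":{"type":"array","items":{"type":"array","items":{"type":"array","items":{"type":"number"}}}},"gripper":{"type":"number"},"force":{"type":"number"}},"required":["motion"]}

```bash
mkdir -p pics; cat > h.py <<'E'
import numpy as np,cv2
from bench import arm
def snap(n,f):
    im=arm.snapshot(n); cv2.imwrite(f'pics/{f}.png',im[:,:,::-1]); return im
def ray(n,u,v):
    c=arm.camera_model(n);T=np.array(c['cam_to_world'])
    d=T[:3,:3]@np.array([(u-c['cx'])/c['fx'],(v-c['cy'])/c['fy'],1]);return T[:3,3],d
def atz(n,u,v,z):
    o,d=ray(n,u,v);return o+d*(z-o[2])/d[2]
def tri(a,b):
    (o1,d1),(o2,d2)=ray('top',*a),ray('scene',*b)
    d1=d1/np.linalg.norm(d1);d2=d2/np.linalg.norm(d2)
    s=np.linalg.lstsq(np.c_[d1,-d2],o2-o1,rcond=None)[0]
    p,q=o1+s[0]*d1,o2+s[1]*d2;return (p+q)/2,np.linalg.norm(p-q)
def proj(n,p):
    c=arm.camera_model(n);T=np.linalg.inv(np.array(c['cam_to_world']))
    q=T[:3,:3]@np.array(p)+T[:3,3];return c['fx']*q[0]/q[2]+c['cx'],c['fy']*q[1]/q[2]+c['cy']
E
python3 - <<'E'
from h import *
np.set_printoptions(precision=1,suppress=True)
snap('top','top0');snap('scene','sc0')
for n in('top','scene'):print(arm.camera_model(n))
print(arm.observe())
E
```

```text
{'fx': 467.99764173024363, 'fy': 467.99764173024363, 'cx': 325.53272449794457, 'cy': 192.41895775906787, 'cam_to_world': array([[  -0. ,   -1. ,    0.2,  428.6],
       [  -1. ,    0. ,   -0. ,  -12.1],
       [   0. ,   -0.2,   -1. , 1292.8],
       [   0. ,    0. ,    0. ,    1. ]])}
{'fx': 479.37945091336314, 'fy': 479.37945091336314, 'cx': 321.480960623755, 'cy': 197.96513606880947, 'cam_to_world': array([[   0.6,    0.6,   -0.4, 1220.3],
       [   0.8,   -0.5,    0.4, -502.1],
       [   0. ,   -0.6,   -0.8, 1220.7],
       [   0. ,    0. ,    0. ,    1. ]])}
{'time': 0.1, 'q': array([ 1. ,  0.4,  1.5, -0. ,  1.3, -0.1]), 'qvel': array([ 0., -0., -0.,  0., -0., -0.]), 'joint_torque': array([ -0. , -51.6, -27.1,   0.1,   0. ,  -0. ]), 'eef_pos': array([244.3, 547.4, 240.9]), 'tool_rot': array([ 0.2,  1. , -0. , -0. ]), 'force': array([-0.3, -0.5, -0.4]), 'torque': array([-0., -0., -0.]), 'gripper_force': 0.0, 'opening': 87.7699732826957}
```

View pics/top0.png

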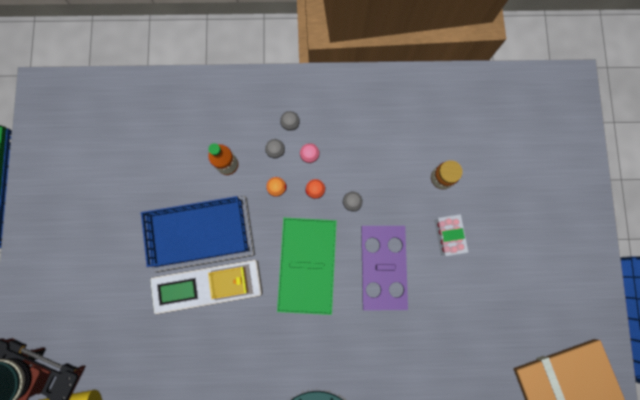

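View pics/sc0.png

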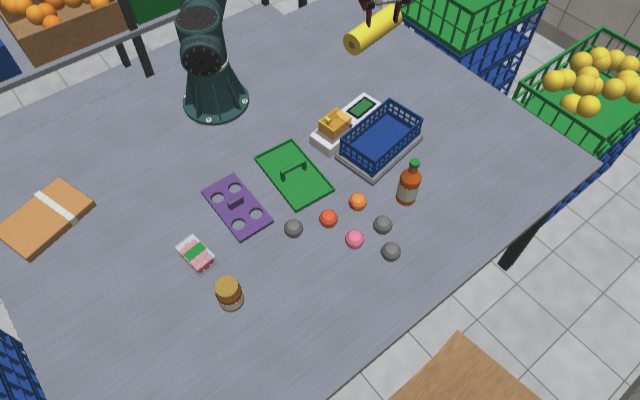

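Top view: the robot is at the bottom centre, the crate at (197,233) and the panel at (205,287). The guard is at (229,281), the insert at (307,265), the cell tray at (385,267) and the punnet at (453,235).
Possible peaches (top view): orange (276,187), red-orange (316,189), pink (310,153), grey (290,120), (275,148) and (353,201). I choose the orange and red-orange ones and will check them in a crop.

```bash
python3 - <<'E'
import cv2,numpy as np
a=cv2.imread('pics/top0.png');b=cv2.imread('pics/sc0.png')
A=cv2.resize(a[100:325,130:330],None,fx=2.6,fy=2.6,interpolation=cv2.INTER_CUBIC)
cv2.imwrite('pics/c1.png',A)
B=cv2.resize(b[85:275,170:430],None,fx=3,fy=3,interpolation=cv2.INTER_CUBIC)
cv2.imwrite('pics/c2.png',B)
print(A.shape,B.shape)
for p in[(276,187),(316,189),(310,153)]:print(p,a[p[1]-3:p[1]+4,p[0]-3:p[0]+4].mean((0,1))[::-1])
E
```

```text
(585, 520, 3) (570, 780, 3)
(276, 187) [219.36734694 152.46938776  72.34693878]
(316, 189) [218.95918367 107.6122449   68.63265306]
(310, 153) [219.06122449 135.75510204 163.51020408]
```

View pics/c1.png

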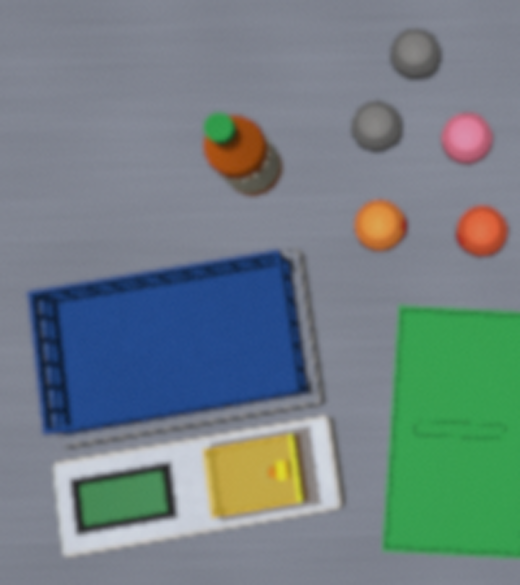

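View pics/c2.png

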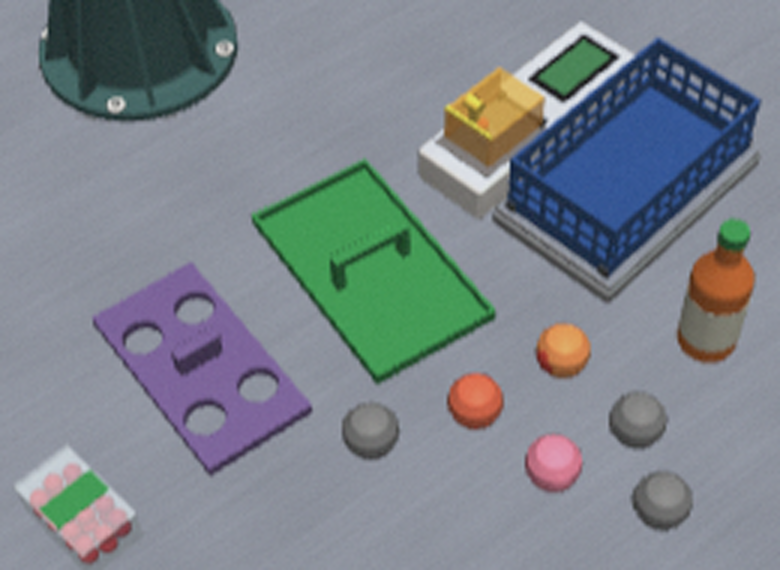

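The crop shows one orange peach with a red blush at (276,187) and one red-orange peach at (316,189). The pink and grey ones are look-alikes, so there are two peaches.

```bash
python3 - <<'E'
from h import *
np.set_printoptions(precision=1,suppress=True)
c1=lambda u,v:(130+u/2.6,100+v/2.6)
c2=lambda u,v:(170+u/3,85+v/3)
P=[atz('top',*c1(*p),50) for p in[(55,463),(330,416),(341,507),(64,555)]]
pc=np.mean(P,0);print('panel',*P,pc,[np.linalg.norm(P[i]-P[(i+1)%4]) for i in range(4)])
a=np.array(P[0])-P[1];print('yaxis ang from world y deg',np.degrees(np.arctan2(-a[0],a[1])), [np.degrees(np.arctan2(-b[0],b[1])) for b in [P[3]-P[2]]])
S=[atz('scene',*c2(*p),50) for p in[(583,22),(418,152),(482,200)]];print('panel scene',*S)
R=[atz('top',*c1(*p),110) for p in[(30,292),(278,252),(45,432)]];print('rim',*R)
print('rim scene',*[atz('scene',*c2(*p),110) for p in[(658,40),(759,101),(612,231),(512,162)]])
print('knob',tri(c1(280,470),c2(474,102)))
print('ridge top',tri((385,266),c2(197,345)),'handle',tri((307,264),c2(370,243)))
print('orange',tri((276,186.5),c2(564,349)),'red',tri((315.5,189),c2(476,401)))
a=cv2.imread('pics/top0.png');hsv=cv2.cvtColor(a,cv2.COLOR_BGR2HSV)
def blob(lo,hi,box):
    m=cv2.inRange(hsv,lo,hi);x0,y0,x1,y1=box;k=np.zeros_like(m);k[y0:y1,x0:x1]=m[y0:y1,x0:x1]
    c=max(cv2.findContours(k,0,1)[0],key=cv2.contourArea);return c
for n,lo,hi,box,z in[('tray',(120,60,40),(150,255,255),(350,215,420,320),14),('ins',(50,100,40),(75,255,255),(270,210,345,320),20),('pun',(0,0,175),(179,90,255),(430,205,475,262),48),('label',(45,80,40),(80,255,255),(430,205,475,262),48),('or',(3,100,120),(25,255,255),(262,172,290,202),25),('red',(0,100,120),(20,255,255),(300,172,330,205),25)]:
    c=blob(lo,hi,box);r=cv2.minAreaRect(c);b=cv2.boxPoints(r);W=np.array([atz('top',*q,z) for q in b])
    e=W[1]-W[0];f=W[2]-W[1];print(n,r[0],r[1],W.mean(0),np.linalg.norm(e),np.linalg.norm(f),np.degrees(np.arctan2(e[1],e[0])))
E
```

```text
panel [416.4 422.7  50. ] [457.1 148.6  50. ] [367.  137.4  50. ] [326.7 410.4  50. ] [391.8 279.8  50. ] [np.float64(277.1071090482919), np.float64(90.76953777825987), np.float64(275.9015894719745), np.float64(90.52073994363589)]
yaxis ang from world y deg 8.436883120505211 [np.float64(8.389618124301897)]
panel scene [334.4 411.6  50. ] [375.5 135.3  50. ] [471.3 146.9  50. ]
rim [581.3 432.2 110. ] [616.1 192.  110. ] [446.4 412.3 110. ]
rim scene [452.  410.8 110. ] [585.9 431.9 110. ] [620.6 189.5 110. ] [489.4 170.  110. ]
knob (array([406.1, 186.9, 119. ]), np.float64(0.4810859671298442))
ridge top (array([ 434.3, -188.9,   39.2]), np.float64(0.04237498707091785)) handle (array([444.2,  18. ,  50.4]), np.float64(1.370981372676212))
orange (array([657.2, 100.9,  24.5]), np.float64(2.2238321586822414)) red (array([648.8,  -7.1,  22.2]), np.float64(3.117361828468656))
tray (384.4999694824219, 267.5) (44.99999237060547, 82.99998474121094) [ 432.1 -191.    14. ] 221.45265449694136 123.66353743458978 -1.9687252758062777
ins (306.49169921875, 265.657470703125) (54.556068420410156, 94.2905502319336) [441.9  19.4  20. ] 250.12402256608829 148.91460290354382 -3.364744643046902
pun (455.673095703125, 247.36541748046875) (13.139781951904297, 21.96500587463379) [ 479.1 -377.8   48. ] 59.21238355942165 34.47789065166399 -80.0629723520916
label (453.0699462890625, 234.48997497558594) (10.040916442871094, 21.21320343017578) [ 513.4 -373.1   48. ] 57.282583651594734 26.636141452452893 -83.11925735039
or (275.5000305175781, 186.5) (18.384777069091797, 18.384775161743164) [656.6 101.3  25. ] 50.60046390655835 51.37101825789641 -45.021303711014454
red (315.0, 188.0) (18.0, 18.0) [650.3  -7.1  25. ] 49.633204759422654 50.24984517025794 -91.07275589022132
```

```bash
python3 - <<'E'
from h import *
from scipy.spatial.transform import Rotation as R
np.set_printoptions(precision=4,suppress=True)
s=arm.observe();print(s['tool_rot'],s['q'],s['eef_pos']);M=R.from_quat(s['tool_rot']).as_matrix();print(M)
print('tool y yaw',np.degrees(np.arctan2(M[1,1],M[0,1])),'q1-q6',np.degrees(s['q'][0]-s['q'][5]),np.degrees(s['q'][0]+s['q'][5]))
E
```

```text
[ 0.2084  0.9781 -0.0008 -0.0003] [ 1.0359  0.3594  1.5113 -0.      1.2725 -0.1151] [244.2602 547.3797 240.8892]
[[-0.9132  0.4076 -0.0008]
 [ 0.4076  0.9132 -0.0014]
 [ 0.0002 -0.0017 -1.    ]]
tool y yaw 65.94861565847182 q1-q6 65.94851964643343 52.754425797715804
```

carry_out([
  [[13.5, -30.1, -4, 0, 0, -4.81], [13.5, -30.1, -4, 0, 0, -4.81], [13.5, -30.1, -4, 0, 0, -4.81], [13.5, -30.1, -4, 0, 0, -4.81], [13.5, -30.1, -4, 0, 0, -4.81], [13.5, -30.1, -4, 0, 0, -4.81], [13.5, -30.1, -4, 0, 0, -4.81], [13.5, -30.1, -4, 0, 0, -4.81], [13.5, -30.1, -4, 0, 0, -4.81], [13.5, -30.1, -4, 0, 0, -4.81], [13.5, -30.1, -4, 0, 0, -4.81], [13.5, -30.1, -4, 0, 0, -4.81], [0, 0, 0, 0, 0, 0], [0, 0, 0, 0, 0, 0], [0, 0, 0, 0, 0, 0]],
], gripper=-0.1, force=15)

```text
time: 1.35
eef_pos: [406.3, 186.8, 193.5]
tool_rot: [0.655, 0.756, -0.0, -0.0]
force: [0.5, 0.4, -0.8]
opening: 39.5
gripper_force: 0.0
```

carry_out([
  [[0, 0, -20, 0, 0, 0], [0, 0, -20, 0, 0, 0], [0, 0, -20, 0, 0, 0], [0, 0, -10, 0, 0, 0], [0, 0, 0, 0, 0, 0], [0, 0, 0, 0, 0, 0]],
])

```text
time: 1.85
eef_pos: [405.7, 187.7, 123.4]
tool_rot: [0.654, 0.757, -0.001, -0.001]
force: [1.0, 0.5, 0.6]
opening: 39.9
gripper_force: 0.0
```

```bash
python3 - <<'E'
from h import *
a=snap('top','t1');b=snap('scene','s1')
A=cv2.resize(a[255:325,170:270],None,fx=4,fy=4,interpolation=2);B=cv2.resize(b[70:170,280:400],None,fx=4,fy=4,interpolation=2)
C=np.zeros((400,880,3),np.uint8);C[:280,:400]=A;C[:,400:]=B[:, :]
cv2.imwrite('pics/c3.png',cv2.resize(C,(800,364))[:,:,::-1])
E
```

```text
(no output)
```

View pics/c3.png

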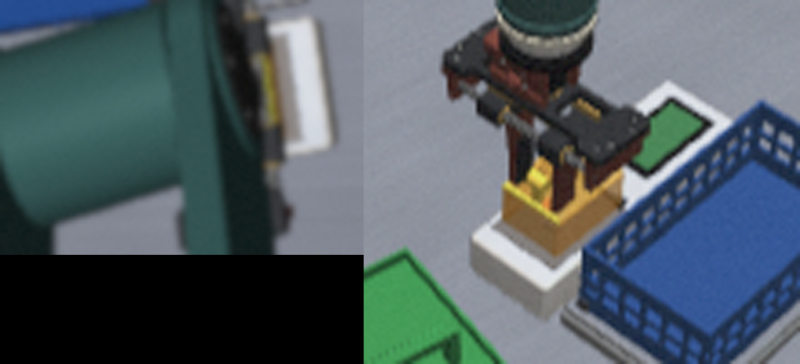

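The scene view shows the fingers either side of the yellow knob (540,178 in the composite). I close on it.

carry_out([
  [[0, 0, 0, 0, 0, 0], [0, 0, 0, 0, 0, 0], [0, 0, 0, 0, 0, 0], [0, 0, 0, 0, 0, 0], [0, 0, 0, 0, 0, 0], [0, 0, 0, 0, 0, 0]],
], gripper=-1)

```text
time: 2.45
eef_pos: [406.0, 186.3, 123.6]
tool_rot: [0.655, 0.756, -0.001, -0.0]
force: [-2.4, -2.3, 1.7]
opening: 17.4
gripper_force: 15.0
```

```bash
python3 - <<'E'
import numpy as np
np.set_printoptions(precision=1,suppress=True)
# knob arc in steps, shift along world
r=np.hypot(80,64);a0=np.arctan2(64,-80);yx=np.array([-.1435,.9897])
t=np.linspace(0,1.75,19);y=r*np.cos(a0-t);z=r*np.sin(a0-t)
for i in range(18):print(np.r_[yx*(y[i+1]-y[i]),z[i+1]-z[i]].round(1).tolist())
E
```

```text
[-0.9, 6.5, 7.5]
[-1.0, 7.2, 6.8]
[-1.1, 7.8, 6.0]
[-1.2, 8.4, 5.3]
[-1.3, 8.8, 4.4]
[-1.3, 9.2, 3.5]
[-1.4, 9.5, 2.6]
[-1.4, 9.7, 1.7]
[-1.4, 9.8, 0.7]
[-1.4, 9.9, -0.3]
[-1.4, 9.8, -1.2]
[-1.4, 9.6, -2.2]
[-1.4, 9.4, -3.1]
[-1.3, 9.0, -4.0]
[-1.2, 8.6, -4.9]
[-1.2, 8.1, -5.7]
[-1.1, 7.5, -6.5]
[-1.0, 6.8, -7.2]
```

Opening is 17.4 mm, so the knob is held. I swing it along the arc.

carry_out([
  [[-0.9, 6.5, 7.5, 0, 0, 0], [-1.0, 7.2, 6.8, 0, 0, 0], [-1.1, 7.8, 6.0, 0, 0, 0], [-1.2, 8.4, 5.3, 0, 0, 0], [-1.3, 8.8, 4.4, 0, 0, 0], [-1.3, 9.2, 3.5, 0, 0, 0], [-1.4, 9.5, 2.6, 0, 0, 0], [-1.4, 9.7, 1.7, 0, 0, 0], [-1.4, 9.8, 0.7, 0, 0, 0], [-1.4, 9.9, -0.3, 0, 0, 0], [-1.4, 9.8, -1.2, 0, 0, 0], [-1.4, 9.6, -2.2, 0, 0, 0], [-1.4, 9.4, -3.1, 0, 0, 0], [-1.3, 9.0, -4.0, 0, 0, 0], [-1.2, 8.6, -4.9, 0, 0, 0], [-1.2, 8.1, -5.7, 0, 0, 0], [-1.1, 7.5, -6.5, 0, 0, 0], [-1.0, 6.8, -7.2, 0, 0, 0], [0, 0, 0, 0, 0, 0]],
])

```text
time: 4.03
eef_pos: [382.4, 344.4, 126.2]
tool_rot: [0.654, 0.756, -0.001, -0.001]
force: [-6.7, 1.3, 2.3]
opening: 17.8
gripper_force: 15.0
```

carry_out([
  [[0, 0, 0, 0, 0, 0], [0, 0, 0, 0, 0, 0], [0, 0, 0, 0, 0, 0], [0, 0, 0, 0, 0, 0], [0, 0, 15, 0, 0, 0], [0, 0, 25, 0, 0, 0], [0, 0, 30, 0, 0, 0]],
], gripper=-0.1)

```text
time: 4.62
eef_pos: [383.7, 341.7, 196.8]
tool_rot: [0.655, 0.756, -0.001, -0.0]
force: [0.4, 1.2, -0.6]
opening: 39.5
gripper_force: 0.0
```

carry_out([
  [[4.1, -27.5, 0, 0, 0, 0], [4.1, -27.5, 0, 0, 0, 0], [4.0, -27.5, 0, 0, 0, 0], [4.0, -27.5, 0, 0, 0, 0], [4.0, -27.5, 0, 0, 0, 0], [4.0, -27.5, 0, 0, 0, 0], [0, 0, -25, 0, 0, 0], [0, 0, -25, 0, 0, 0], [0, 0, -25, 0, 0, 0], [0, 0, -17, 0, 0, 0], [0, 0, 0, 0, 0, 0], [0, 0, 0, 0, 0, 0]],
], gripper=-1)

```text
time: 5.62
eef_pos: [408.3, 177.1, 104.9]
tool_rot: [0.655, 0.756, -0.001, -0.0]
force: [0.8, 0.0, 0.8]
opening: 0.2
gripper_force: 0.0
```

```bash
python3 - <<'E'
from h import *
b=snap('scene','s2')
cv2.imwrite('pics/c4.png',cv2.resize(b[70:170,280:400],None,fx=5,fy=5,interpolation=2)[:,:,::-1])
E
```

```text
(no output)
```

View pics/c4.png

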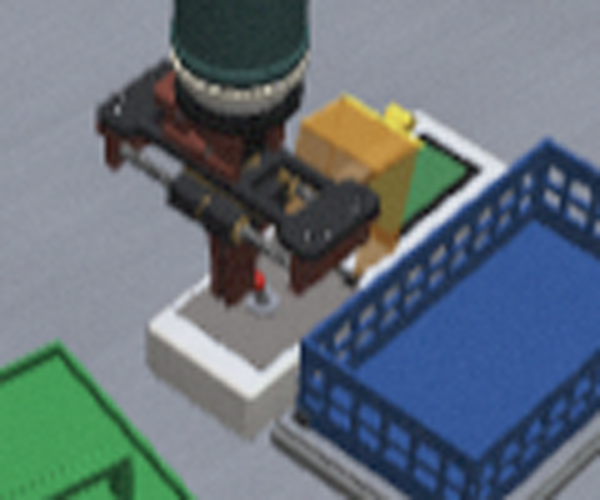

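Guard is standing well up (360,160 in the crop). The red toggle tip is at (259,283), right of the closed fingers at (232,290).

```bash
python3 - <<'E'
from h import *
print(atz('scene',280+259/5,70+283/5,78),atz('scene',280+263/5,70+303/5,53), arm.observe()['eef_pos'])
print(proj('scene',arm.observe()['eef_pos']+np.array([0,0,-19])))
print([((np.array(proj('scene',p))-[280,70])*5).round() for p in [(404.2,199.8,78),(402.5,211.7,53),arm.observe()['eef_pos']+[0,0,-19]]])
E
```

```text
[409.6789147  201.14572521  78.        ] [407.34274746 207.29794809  53.        ] [409.09512644 177.37073218 105.63867942]
(np.float64(326.0133234973367), np.float64(128.0154375218057))
[array([252., 279.]), array([263., 296.]), array([230., 290.])]
```

carry_out([
  [[0, 0, -10, 0, 0, 0], [0, 0, -10, 0, 0, 0], [0, 0, 0, 0, 0, 0], [-0.7, 5, 0, 0, 0, 0], [-0.7, 5, 0, 0, 0, 0], [-0.7, 5, 0, 0, 0, 0], [-0.7, 5, 0, 0, 0, 0], [-0.7, 5, 0, 0, 0, 0], [-0.7, 5, 0, 0, 0, 0], [-0.5, 3, 0, 0, 0, 0], [-0.5, 2.6, 0, 0, 0, 0], [0, 0, 0, 0, 0, 0], [0, 0, 0, 0, 0, 0]],
])

```text
time: 6.75
eef_pos: [405.3, 203.2, 85.5]
tool_rot: [0.65, 0.76, -0.006, 0.007]
force: [15.1, -59.2, 8.5]
opening: 0.5
gripper_force: 25.7
```

carry_out([
  [[1, -10, 0, 0, 0, 0], [0, 0, 15, 0, 0, 0], [0, 0, 30, 0, 0, 0], [0, 0, 30, 0, 0, 0], [0, 0, 30, 0, 0, 0], [20, 0, 0, 0, 0, 0], [30, 0, 0, 0, 0, 0], [30, 0, 0, 0, 0, 0], [30, 0, 0, 0, 0, 0], [0, 0, 0, 0, 0, 0], [0, 0, 0, 0, 0, 0]],
])

```text
time: 7.67
eef_pos: [515.2, 203.5, 189.9]
tool_rot: [0.655, 0.756, 0.0, -0.0]
force: [-0.7, 0.6, -0.8]
opening: 0.4
gripper_force: 0.0
```

```bash
python3 - <<'E'
from h import *
a=snap('top','t3');b=snap('scene','s3')
A=cv2.resize(a[250:320,140:270],None,fx=3,fy=3,interpolation=2);B=cv2.resize(b[80:160,290:390],None,fx=4,fy=4,interpolation=2)
C=np.zeros((320,790,3),np.uint8);C[:210,:390]=A;C[:,390:]=B
cv2.imwrite('pics/c5.png',C[:,:,::-1])
E
```

```text
(no output)
```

View pics/c5.png

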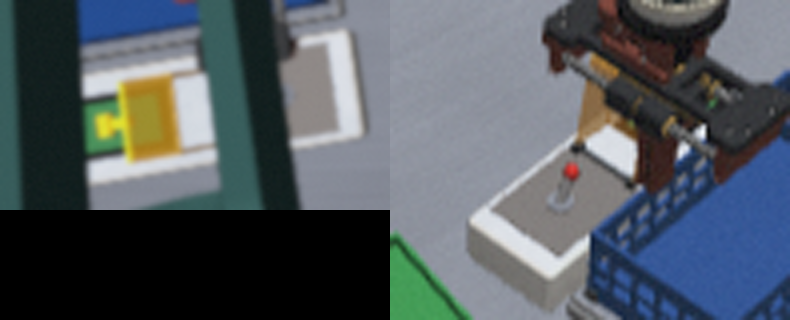

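Toggle (571,170 in the composite) now leans to the hinge, so it is on. I regrip the knob.

carry_out([
  [[-22, 23.3, 1, 0, 0, 0], [-22, 23.3, 1, 0, 0, 0], [-22, 23.3, 1, 0, 0, 0], [-22, 23.3, 1, 0, 0, 0], [-22, 23.3, 1, 0, 0, 0], [-22, 23.3, 1, 0, 0, 0], [0, 0, 0, 0, 0, 0], [0, 0, -25, 0, 0, 0], [0, 0, -25, 0, 0, 0], [0, 0, -19, 0, 0, 0], [0, 0, 0, 0, 0, 0], [0, 0, 0, 0, 0, 0]],
], gripper=-0.1)

```text
time: 8.77
eef_pos: [380.6, 341.7, 126.5]
tool_rot: [0.654, 0.756, -0.002, -0.0]
force: [0.6, 0.5, 0.1]
opening: 39.4
gripper_force: 0.0
```

carry_out([
  [[0, 0, 0, 0, 0, 0], [0, 0, 0, 0, 0, 0], [0, 0, 0, 0, 0, 0], [0, 0, 0, 0, 0, 0], [0, 0, 0, 0, 0, 0], [0, 0, 0, 0, 0, 0]],
], gripper=-1)

```text
time: 9.27
eef_pos: [382.4, 343.3, 127.7]
tool_rot: [0.655, 0.756, 0.001, -0.0]
force: [-1.9, 2.3, 3.8]
opening: 18.1
gripper_force: 15.0
```

Held again. Reverse arc, with 2 mm extra at the end to press it shut.

carry_out([
  [[1.0, -6.8, 7.2, 0, 0, 0], [1.1, -7.5, 6.5, 0, 0, 0], [1.2, -8.1, 5.7, 0, 0, 0], [1.2, -8.6, 4.9, 0, 0, 0], [1.3, -9.0, 4.0, 0, 0, 0], [1.4, -9.4, 3.1, 0, 0, 0], [1.4, -9.6, 2.2, 0, 0, 0], [1.4, -9.8, 1.2, 0, 0, 0], [1.4, -9.9, 0.3, 0, 0, 0], [1.4, -9.8, -0.7, 0, 0, 0], [1.4, -9.7, -1.7, 0, 0, 0], [1.4, -9.5, -2.6, 0, 0, 0], [1.3, -9.2, -3.5, 0, 0, 0], [1.3, -8.8, -4.4, 0, 0, 0], [1.2, -8.4, -5.3, 0, 0, 0], [1.1, -7.8, -6.0, 0, 0, 0], [1.0, -7.2, -6.8, 0, 0, 0], [0.9, -6.5, -7.5, 0, 0, 0], [0, -1, -2, 0, 0, 0], [0, 0, 0, 0, 0, 0]],
])

```text
time: 10.93
eef_pos: [405.8, 185.4, 121.5]
tool_rot: [0.655, 0.756, 0.0, 0.001]
force: [6.0, -1.2, 6.2]
opening: 17.5
gripper_force: 15.0
```

carry_out([
  [[0, 0, 0, 0, 0, 0], [0, 0, 0, 0, 0, 0], [0, 0, 0, 0, 0, 0], [0, 0, 0, 0, 0, 0], [0, 0, 15, 0, 0, 0], [0, 0, 30, 0, 0, 0], [0, 0, 30, 0, 0, 0], [0, 0, 0, 0, 0, 0]],
], gripper=-0.1)

```text
time: 11.6
eef_pos: [406.7, 187.0, 200.6]
tool_rot: [0.654, 0.756, 0.003, 0.002]
force: [0.4, -1.6, 0.7]
opening: 39.9
gripper_force: 0.0
```

carry_out([
  [[2.0, -28, 0, 0, 0, -1.02], [2.0, -28, 0, 0, 0, -1.02], [2.0, -28, 0, 0, 0, -1.02], [2.0, -28, 0, 0, 0, -1.02], [2.0, -28, 0, 0, 0, -1.02], [2.0, -28, 0, 0, 0, -1.02], [2.0, -28, 0, 0, 0, -1.02], [2.0, -28, 0, 0, 0, -1.02], [2.0, -28, 0, 0, 0, -1.02], [2.0, -28, 0, 0, 0, -1.02], [2, 0, 0, 0, 0, 0], [0, 0, 0, 0, 0, 0]],
])

```text
time: 12.6
eef_pos: [426.2, -94.6, 195.9]
tool_rot: [0.72, 0.694, -0.0, -0.001]
force: [0.0, 0.4, -1.3]
opening: 39.6
gripper_force: 0.0
```

```bash
python3 - <<'E'
from h import *
a=snap('top','t4');b=snap('scene','s4')
B=cv2.resize(b[80:300,170:430],(780,660),interpolation=2)
cv2.imwrite('pics/c6.png',B[:590,:,::-1])
h=cv2.cvtColor(b,cv2.COLOR_RGB2HSV);m=cv2.inRange(h,(120,60,40),(150,255,255))
h0=cv2.cvtColor(cv2.imread('pics/sc0.png'),cv2.COLOR_BGR2HSV);m0=cv2.inRange(h0,(120,60,40),(150,255,255))
for k in(m0,m):
    c=max(cv2.findContours(k[160:260,180:290],0,1)[0],key=cv2.contourArea);print(cv2.boundingRect(c))
E
```

```text
(21, 13, 73, 70)
(21, 13, 73, 70)
```

View pics/c6.png

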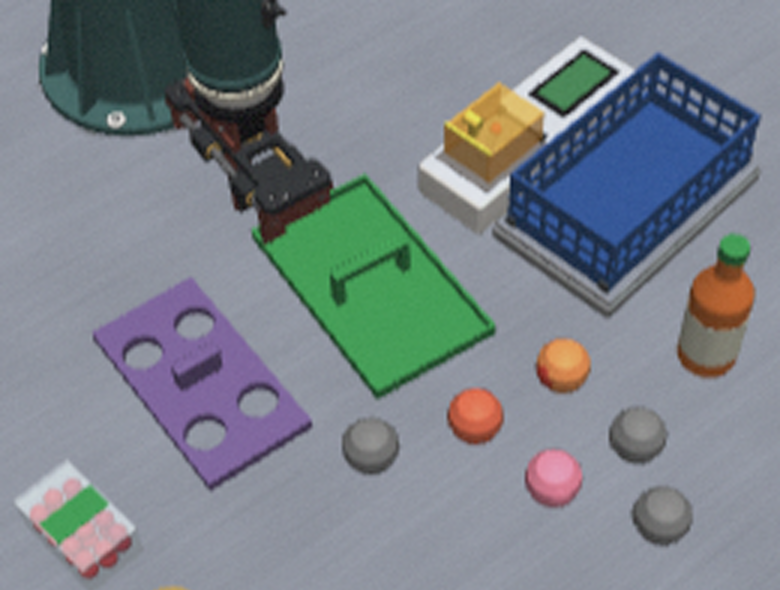

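Guard is shut, with the toggle visible leaning to the hinge (496,127). Cell tray and the rest haven't moved. Next the tray ridge.

carry_out([
  [[1.8, -24, 0, 0, 0, 0], [1.8, -24, 0, 0, 0, 0], [1.8, -24, 0, 0, 0, 0], [1.8, -23.5, 0, 0, 0, 0], [0, 0, -30, 0, 0, 0], [0, 0, -30, 0, 0, 0], [0, 0, -30, 0, 0, 0], [0, 0, -30, 0, 0, 0], [0, 0, -20, 0, 0, 0], [0, 0, -15, 0, 0, 0], [0, 0, -4, 0, 0, 0], [0, 0, 0, 0, 0, 0], [0, 0, 0, 0, 0, 0]],
], force=25)

```text
time: 13.78
eef_pos: [433.9, -188.6, 38.0]
tool_rot: [0.719, 0.695, -0.0, -0.0]
force: [0.2, -0.5, -0.2]
opening: 39.3
gripper_force: 0.0
```

carry_out([
  [[0, 0, 0, 0, 0, 0], [0, 0, 0, 0, 0, 0], [0, 0, 0, 0, 0, 0], [0, 0, 0, 0, 0, 0], [0, 0, 0, 0, 0, 0], [0, 0, 0, 0, 0, 0]],
], gripper=-1)

```text
time: 14.28
eef_pos: [434.0, -189.6, 38.3]
tool_rot: [0.719, 0.695, 0.0, 0.0]
force: [-0.8, 0.2, 6.4]
opening: 15.6
gripper_force: 25.0
```

carry_out([
  [[0, 0, 10, 0, 0, 0], [0, 0, 30, 0, 0, 0], [0, 0, 40, 0, 0, 0], [0, 0, 40, 0, 0, 0], [0, 0, 40, 0, 0, 0], [0, 0, 0, 0, 0, 0], [0, 0, 0, 0, 0, 0]],
])

```text
time: 14.87
eef_pos: [435.3, -190.5, 200.0]
tool_rot: [0.719, 0.695, 0.001, 0.003]
force: [-0.1, 0.6, -1.3]
opening: 15.7
gripper_force: 25.0
```

carry_out([
  [[6.7, 32.7, 0, 0, 0, 6.68], [6.7, 32.7, 0, 0, 0, 6.68], [6.7, 32.7, 0, 0, 0, 6.68], [6.7, 32.7, 0, 0, 0, 6.68], [6.7, 32.7, 0, 0, 0, 6.68], [6.7, 32.7, 0, 0, 0, 6.68], [6.7, 32.7, 0, 0, 0, 6.68], [6.7, 32.7, 0, 0, 0, 6.68], [6.7, 32.7, 0, 0, 0, 6.68], [6.7, 32.7, 0, 0, 0, 6.68], [6.7, 32.7, 0, 0, 0, 6.68], [6.7, 32.7, 0, 0, 0, 6.68], [6.7, 32.7, 0, 0, 0, 6.68], [6.7, 32.7, 0, 0, 0, 6.68], [6.7, 32.7, 0, 0, 0, 6.68], [0, 0, 0, 0, 0, 0], [0, 0, 0, 0, 0, 0], [0, 0, 0, 0, 0, 0]],
])

```text
time: 16.37
eef_pos: [532.8, 300.1, 195.5]
tool_rot: [-0.071, 0.997, -0.001, -0.002]
force: [0.1, -0.2, -1.3]
opening: 15.7
gripper_force: 25.0
```

```bash
python3 - <<'E'
from h import *
a=snap('top','t5');b=snap('scene','s5')
A=cv2.resize(a[180:300,120:270],None,fx=2.6,fy=2.6,interpolation=2);B=cv2.resize(b[60:210,310:445],None,fx=3,fy=3,interpolation=2)
C=np.zeros((450,795,3),np.uint8);C[:A.shape[0],:390]=A;C[:,390:]=B
cv2.imwrite('pics/c7.png',C[:,:,::-1]);print(arm.observe()['eef_pos'],arm.observe()['opening'])
E
```

```text
[533.25571962 299.51536202 196.46669784] 15.880805561815984
```

View pics/c7.png

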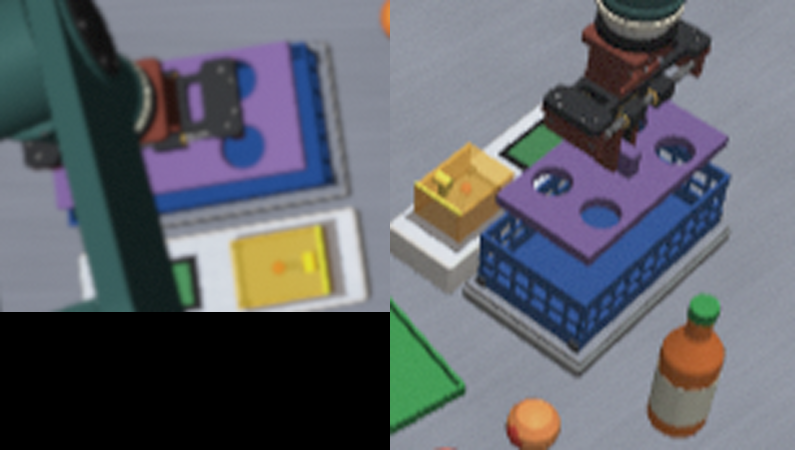

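```bash
python3 - <<'E'
from h import *
np.set_printoptions(precision=1,suppress=True)
B=lambda u,v:(310+(u-390)/3,60+v/3)
A=lambda u,v:(120+u/2.6,180+v/2.6)
L,N,R_=[atz('scene',*B(*p),172) for p in[(498,200),(587,257),(727,139)]]
print(L,N,R_,(L+R_)/2,np.degrees(np.arctan2(-(R_-N)[0],(R_-N)[1])))
P,Q=[atz('top',*A(*p),172) for p in[(290,42),(306,170)]]
d=(P-Q)/np.linalg.norm(P-Q);print(P,Q,'centre',(P+Q)/2+113*np.array([-d[1],d[0],0]),np.degrees(np.arctan2(d[1],d[0])))
# rim
r=[atz('scene',*B(*p),110) for p in[(480,236),(578,350),(730,178)]];print(*r)
r=[atz('top',*A(*p),110) for p in[(318,42),(334,180)]];print(*r)
E
```

```text
[502.7 176.2 172. ] [612.2 195.4 172. ] [583.3 415.7 172. ] [543.  295.9 172. ] 7.491003962961643
[608.4 194.3 172. ] [489.6 178.5 172. ] centre [534.  298.4 172. ] 7.614813113635365
[487.1 169.3 110. ] [658.9 149.6 110. ] [588.6 430.7 110. ]
[617.8 178.4 110. ] [482.9 162.  110. ]
```

```bash
cat > fit.py <<'E'
from h import *
from scipy.optimize import minimize
def fit(n,m,dims,z0,z1,p0):
    m=cv2.resize(m,None,fx=4,fy=4,interpolation=1)>127
    def sil(p):
        c,s=np.cos(p[2]),np.sin(p[2]);q=[]
        for z in(z0,z1):
            for i in(-.5,.5):
                for j in(-.5,.5):
                    a,b=i*dims[0],j*dims[1];q.append(proj(n,(p[0]+c*a-s*b,p[1]+s*a+c*b,z)))
        k=np.zeros(m.shape,np.uint8)
        h=cv2.convexHull((np.array(q,np.float32)+.5)*4*16).astype(np.int32)
        cv2.fillConvexPoly(k,h,1,shift=4);return k>0
    f=lambda p:1-(sil(p)&m).sum()/(sil(p)|m).sum()
    sim=np.array([p0]+[np.add(p0,d) for d in((8,0,0),(0,8,0),(0,0,.08))])
    r=minimize(f,p0,method='Nelder-Mead',options=dict(initial_simplex=sim,xatol=.05,fatol=1e-5));return r.x[:2].round(1),np.degrees(r.x[2]).round(2),round(r.fun,3)
def mask(im,lo,hi,box):
    h=cv2.cvtColor(im,cv2.COLOR_BGR2HSV);m=cv2.inRange(h,lo,hi);k=np.zeros_like(m);x0,y0,x1,y1=box;k[y0:y1,x0:x1]=m[y0:y1,x0:x1]
    k=cv2.morphologyEx(k,cv2.MORPH_CLOSE,np.ones((5,5)));c=max(cv2.findContours(k,0,1)[0],key=cv2.contourArea)
    o=np.zeros_like(m);cv2.fillPoly(o,[cv2.convexHull(c)],255);return o
E
python3 - <<'E'
from fit import *
t=cv2.imread('pics/top0.png');s=cv2.imread('pics/sc0.png')
blue=((100,110,20),(125,255,255))
print('crate',fit('top',mask(t,*blue,(135,190,260,275)),(140,246),36,110,(534,301,.144)),fit('scene',mask(s,*blue,(330,90,430,180)),(140,246),36,110,(534,301,.144)))
pu=((120,60,40),(150,255,255))
print('tray(434,-189.6)',fit('top',mask(t,*pu,(350,215,420,320)),(226,120),0,14,(434,-190,-.03)),fit('scene',mask(s,*pu,(190,165,290,250)),(226,120),0,14,(434,-190,-.03)))
g=((50,100,40),(75,255,255))
print('insert',fit('top',mask(t,*g,(270,210,345,320)),(252,146),4,20,(443,18,-.05)),fit('scene',mask(s,*g,(250,135,340,215)),(252,146),4,20,(443,18,-.05)))
E
```

```text
crate (array([533. , 304.8]), np.float64(8.59), np.float64(0.02)) (array([532.5, 303.3]), np.float64(8.73), np.float64(0.015))Traceback (most recent call last):
  File "<stdin>", line 6, in <module>
  File "fit.py", line 16, in fit
    r=minimize(f,p0,method='Nelder-Mead',options=dict(initial_simplex=sim,xatol=.05,fatol=1e-5));return r.x[:2].round(1),np.degrees(r.x[2]).round(2),round(r.fun,3)
    res = _minimize_neldermead(fun, x0, args, callback, bounds=bounds,
                               **options)
    fxcc = func(xcc)
    fx = function(np.copy(x), *(wrapper_args + args))
  File "fit.py", line 14, in <lambda>
    f=lambda p:1-(sil(p)&m).sum()/(sil(p)|m).sum()
                                   ~~~^^^
  File "fit.py", line 10, in sil
    a,b=i*dims[0],j*dims[1];q.append(proj(n,(p[0]+c*a-s*b,p[1]+s*a+c*b,z)))
                                     ~~~~^^^^^^^^^^^^^^^^^^^^^^^^^^^^^^^^^
  File "h.py", line 16, in proj
    c=arm.camera_model(n);T=np.linalg.inv(np.array(c['cam_to_world']))
ValueError: time passes only in moves, steps and waits
```

```bash
sed -i "s/^def snap/import functools\ncm=functools.lru_cache(None)(arm.camera_model)\ndef snap/; s/c=arm.camera_model(n)/c=cm(n)/" h.py
python3 - <<'E'
from fit import *
t=cv2.imread('pics/top0.png');s=cv2.imread('pics/sc0.png')
pu=((120,60,40),(150,255,255))
print('tray(434,-189.6)',fit('top',mask(t,*pu,(350,215,420,320)),(226,120),0,14,(434,-190,-.03)))
g=((50,100,40),(75,255,255))
print('insert',fit('top',mask(t,*g,(270,210,345,320)),(252,146),4,20,(443,18,-.05)),fit('scene',mask(s,*g,(250,135,340,215)),(252,146),4,20,(443,18,-.05)))
E
```

```text
tray(434,-189.6) (array([ 432.7, -190.3]), np.float64(-1.36), np.float64(0.021))
insert (array([442. ,  19.1]), np.float64(-4.35), np.float64(0.015)) (array([441. ,  18.5]), np.float64(-4.39), np.float64(0.015))
```

carry_out([
  [[0, 4.5, 0, 0, 0, 0.5], [0, 0, -20, 0, 0, 0], [0, 0, -20, 0, 0, 0], [0, 0, -15, 0, 0, 0], [0, 0, -10, 0, 0, 0], [0, 0, -10, 0, 0, 0], [0, 0, -10, 0, 0, 0], [0, 0, -10, 0, 0, 0], [0, 0, -8, 0, 0, 0], [0, 0, -6, 0, 0, 0], [0, 0, 0, 0, 0, 0], [0, 0, 0, 0, 0, 0]],
])

```text
time: 17.47
eef_pos: [534.1, 305.6, 88.4]
tool_rot: [-0.076, 0.997, -0.0, -0.0]
force: [-0.3, -0.6, -0.8]
opening: 15.9
gripper_force: 25.0
```

Inside the crate with no contact force. Lower the last 11 mm and release.

carry_out([
  [[0, 0, -6, 0, 0, 0], [0, 0, -3, 0, 0, 0], [0, 0, -2, 0, 0, 0], [0, 0, 0, 0, 0, 0], [0, 0, 0, 0, 0, 0]],
])

```text
time: 17.88
eef_pos: [534.3, 305.6, 77.6]
tool_rot: [-0.076, 0.997, -0.0, 0.0]
force: [-0.7, 0.3, -0.6]
opening: 16.0
gripper_force: 25.0
```

carry_out([
  [[0, 0, 0, 0, 0, 0], [0, 0, 0, 0, 0, 0], [0, 0, 0, 0, 0, 0], [0, 0, 0, 0, 0, 0], [0, 0, 15, 0, 0, 0], [0, 0, 30, 0, 0, 0], [0, 0, 40, 0, 0, 0], [0, 0, 40, 0, 0, 0], [25, -30, 0, 0, 0, 0], [25, -30, 0, 0, 0, 0], [25, -30, 0, 0, 0, 0], [25, -30, 0, 0, 0, 0], [25, -30, 0, 0, 0, 0], [0, 0, 0, 0, 0, 0], [0, 0, 0, 0, 0, 0]],
], gripper=-0.2)

```text
time: 19.13
eef_pos: [660.4, 153.6, 202.4]
tool_rot: [-0.074, 0.997, -0.0, 0.0]
force: [-0.2, 1.5, -0.6]
opening: 35.5
gripper_force: 0.0
```

```bash
python3 - <<'E'
from fit import *
a=snap('top','t6');b=snap('scene','s6')
A=cv2.resize(a[180:280,130:330],None,fx=2,fy=2,interpolation=2);B=cv2.resize(b[90:250,290:420],None,fx=3,fy=3,interpolation=2)
C=np.zeros((480,790,3),np.uint8);C[:A.shape[0],:400]=A;C[:,400:]=B
cv2.imwrite('pics/c8.png',C[:,:,::-1])
s=cv2.imread('pics/s6.png');t=cv2.imread('pics/top0.png');s0=cv2.imread('pics/sc0.png')
def cen(im,box):
    x0,y0,x1,y1=box;h=cv2.cvtColor(im,cv2.COLOR_BGR2HSV);m=cv2.inRange(h,(0,130,90),(20,255,255))[y0:y1,x0:x1]
    c=max(cv2.findContours(m,0,1)[0],key=cv2.contourArea);(u,v),r=cv2.minEnclosingCircle(c);return (u+x0,v+y0),r
for n,bt,bs in(('or',(262,172,290,202),(345,190,370,213)),('red',(300,172,330,205),(315,205,342,232))):
    p,q,q2=cen(t,bt),cen(s0,bs),cen(s,bs);print(n,p,q,q2,tri(p[0],q[0]))
E
```

```text
or ((276.0, 186.0), 9.486932754516602) ((357.1783628463745, 201.27192974090576), 8.621467590332031) ((357.1783628463745, 201.27192974090576), 8.621467590332031) (array([657.27334374,  99.39146153,  26.8551713 ]), np.float64(0.9127866897455809))
red ((314.7181816101074, 188.46363639831543), 9.408211708068848) ((327.8125, 218.1875), 8.864089965820312) ((327.97222232818604, 218.05555534362793), 8.944587707519531) (array([648.47034041,  -7.02938412,  25.07987884]), np.float64(1.7824824157706145))
```

View pics/c8.png

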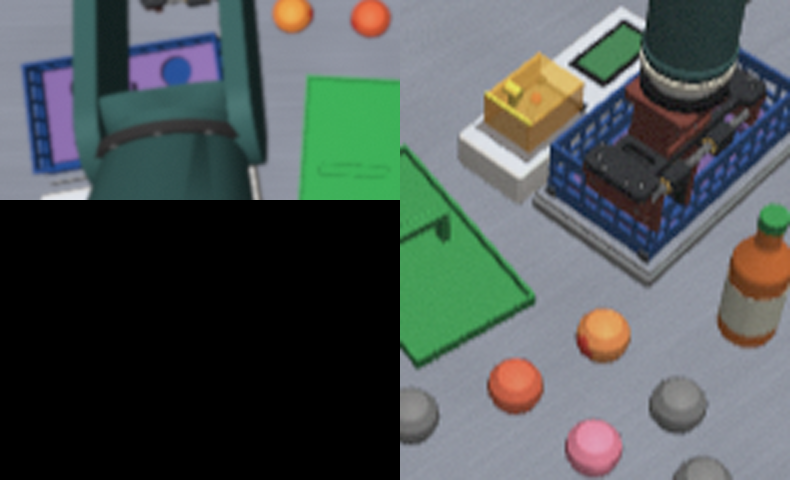

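```bash
python3 - <<'E'
from h import *
print(atz('top',218,215.5,52),arm.observe()['eef_pos'])
E
```

```text
[576.28224873 251.72679376  52.        ] [658.50465977 155.9649259  202.36196393]
```

carry_out([
  [[-0.8, -27, 0, 0, 0, 0], [-0.8, -27, 0, 0, 0, 0], [0, 0, -35, 0, 0, 0], [0, 0, -35, 0, 0, 0], [0, 0, -35, 0, 0, 0], [0, 0, -30, 0, 0, 0], [0, 0, -20, 0, 0, 0], [0, 0, -15, 0, 0, 0], [0, 0, -6, 0, 0, 0], [0, 0, 0, 0, 0, 0], [0, 0, 0, 0, 0, 0]],
], gripper=0.85, force=10)

```text
time: 20.15
eef_pos: [657.4, 102.6, 27.2]
tool_rot: [-0.077, 0.997, 0.0, 0.0]
force: [0.6, 0.2, 0.9]
opening: 81.0
gripper_force: 0.0
```

carry_out([
  [[0, 0, 0, 0, 0, 0], [0, 0, 0, 0, 0, 0], [0, 0, 0, 0, 0, 0], [0, 0, 0, 0, 0, 0], [0, 0, 0, 0, 0, 0], [0, 0, 0, 0, 0, 0]],
], gripper=-1)

```text
time: 20.65
eef_pos: [658.2, 101.4, 27.4]
tool_rot: [-0.076, 0.997, -0.0, 0.001]
force: [0.2, -0.9, 4.3]
opening: 54.6
gripper_force: 10.0
```

carry_out([
  [[0, 0, 10, 0, 0, 0], [0, 0, 30, 0, 0, 0], [0, 0, 35, 0, 0, 0], [0, 0, 35, 0, 0, 0], [0, 0, 20, 0, 0, 0], [-16.6, 29.9, 0, 0, 0, 0], [-16.6, 29.9, 0, 0, 0, 0], [-16.6, 29.9, 0, 0, 0, 0], [-16.6, 29.9, 0, 0, 0, 0], [-16.6, 29.9, 0, 0, 0, 0], [0, 0, 0, 0, 0, 0], [0, 0, -20, 0, 0, 0], [0, 0, -20, 0, 0, 0], [0, 0, -20, 0, 0, 0], [0, 0, 0, 0, 0, 0], [0, 0, 0, 0, 0, 0]],
])

```text
time: 21.98
eef_pos: [573.7, 250.5, 96.0]
tool_rot: [-0.076, 0.997, -0.0, -0.001]
force: [0.6, -0.1, -1.2]
opening: 54.0
gripper_force: 10.0
```

carry_out([
  [[0.8, 0, -8, 0, 0, 0], [0, 0, -5, 0, 0, 0], [0, 0, -3, 0, 0, 0], [0, 0, -2, 0, 0, 0], [0, 0, -2, 0, 0, 0], [0, 0, -2, 0, 0, 0], [0, 0, 0, 0, 0, 0], [0, 0, 0, 0, 0, 0]],
])

```text
time: 22.65
eef_pos: [576.4, 251.3, 75.2]
tool_rot: [-0.076, 0.997, 0.0, 0.001]
force: [1.5, -0.7, 1.9]
opening: 54.4
gripper_force: 10.0
```

carry_out([
  [[-0.5, 0, -1, 0, 0, 0], [0, 0, -0.7, 0, 0, 0], [0, 0, 0, 0, 0, 0], [0, 0, 0, 0, 0, 0]],
])

```text
time: 22.98
eef_pos: [577.1, 251.5, 74.2]
tool_rot: [-0.076, 0.997, 0.0, 0.002]
force: [3.2, 0.5, 4.7]
opening: 54.6
gripper_force: 10.0
```

carry_out([
  [[0, 0, 0, 0, 0, 0], [0, 0, 0, 0, 0, 0], [0, 0, 0, 0, 0, 0], [0, 0, 0, 0, 0, 0], [0, 0, 20, 0, 0, 0], [0, 0, 35, 0, 0, 0], [0, 0, 35, 0, 0, 0], [10, -35, 0, 0, 0, 0], [15, -35, 0, 0, 0, 0], [15, -35, 0, 0, 0, 0], [15, -35, 0, 0, 0, 0], [10, -35, 0, 0, 0, 0], [8, -35, 0, 0, 0, 0], [0, -35, 0, 0, 0, 0], [0, -13, 0, 0, 0, 0], [0, 0, -10, 0, 0, 0], [0, 0, -20, 0, 0, 0], [0, 0, 0, 0, 0, 0], [0, 0, 0, 0, 0, 0]],
], gripper=0.6)

```text
time: 24.57
eef_pos: [646.1, -5.4, 131.3]
tool_rot: [-0.077, 0.997, 0.001, -0.002]
force: [-0.6, -0.9, -0.2]
opening: 70.4
gripper_force: 0.0
```

```bash
python3 - <<'E'
from fit import *
a=snap('top','t7');b=snap('scene','s7')
def cen(im,box):
    x0,y0,x1,y1=box;h=cv2.cvtColor(im,cv2.COLOR_RGB2HSV);m=cv2.inRange(h,(0,130,90),(20,255,255))[y0:y1,x0:x1]
    c=max(cv2.findContours(m,0,1)[0],key=cv2.contourArea);(u,v),r=cv2.minEnclosingCircle(c);return (u+x0,v+y0),r
p=cen(a,(200,190,240,235));q=cen(b,(340,100,420,170));print(p,q,tri(p[0],q[0]))
A=cv2.resize(a[180:300,120:270],None,fx=2.6,fy=2.6,interpolation=2);B=cv2.resize(b[85:235,300:435],None,fx=3,fy=3,interpolation=2)
C=np.zeros((450,795,3),np.uint8);C[:A.shape[0],:390]=A;C[:,390:]=B
cv2.imwrite('pics/c9.png',C[:,:,::-1]);print(arm.observe()['eef_pos'])
E
```

```text
((215.6315793991089, 214.0), 9.837137222290039) ((378.20930099487305, 151.61627960205078), 8.218366622924805) (array([577.4582538 , 252.91725391,  71.52648393]), np.float64(2.053446637723792))
[647.8250893   -5.65266651 133.10954195]
```

View pics/c9.png

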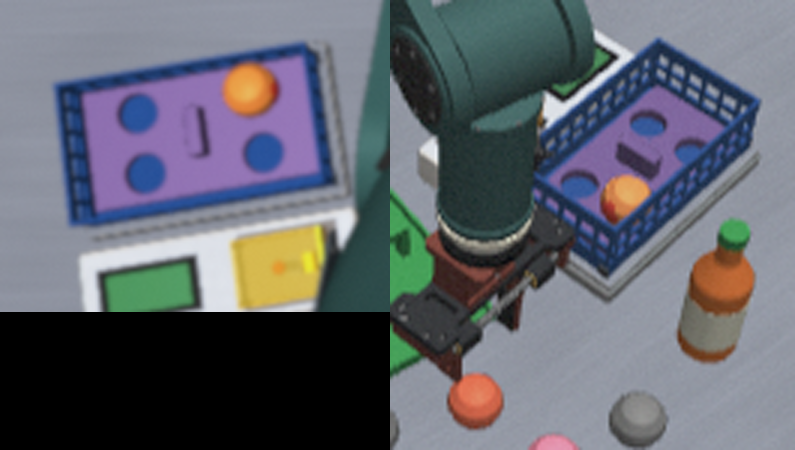

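The orange peach sits in its cell with its centre at z about 71.5. Now the red one.

carry_out([
  [[0, 0, 0, 0, 0, 0], [1, -1.3, -25, 0, 0, 0], [0, 0, -30, 0, 0, 0], [0, 0, -25, 0, 0, 0], [0, 0, -15, 0, 0, 0], [0, 0, -9, 0, 0, 0], [0, 0, 0, 0, 0, 0], [0, 0, 0, 0, 0, 0]],
], gripper=0.85)

```text
time: 25.33
eef_pos: [649.4, -8.0, 29.5]
tool_rot: [-0.076, 0.997, -0.0, 0.0]
force: [-0.6, 0.1, 0.2]
opening: 81.2
gripper_force: 0.0
```

carry_out([
  [[0, 0, 0, 0, 0, 0], [0, 0, 0, 0, 0, 0], [0, 0, 0, 0, 0, 0], [0, 0, 0, 0, 0, 0], [0, 0, 0, 0, 0, 0], [0, 0, 0, 0, 0, 0]],
], gripper=-1)

```text
time: 25.83
eef_pos: [649.5, -8.3, 29.7]
tool_rot: [-0.076, 0.997, -0.0, 0.001]
force: [-0.3, -0.2, 4.7]
opening: 54.2
gripper_force: 10.0
```

```bash
python3 - <<'E'
from h import *
for u,v in((138,112),(145,173),(264,151)):print(atz('top',120+u/2.6,180+v/2.6,52))
E
```

```text
[558.47884202 369.84157236  52.        ]
[496.54480231 360.88841637  52.        ]
[516.23449178 241.49691155  52.        ]
```

carry_out([
  [[0, 0, 10, 0, 0, 0], [0, 0, 30, 0, 0, 0], [0, 0, 35, 0, 0, 0], [0, 0, 35, 0, 0, 0], [0, 0, 20, 0, 0, 0], [-7.6, 31.5, 0, 0, 0, 0], [-7.6, 31.5, 0, 0, 0, 0], [-7.6, 31.5, 0, 0, 0, 0], [-7.6, 31.5, 0, 0, 0, 0], [-7.6, 31.5, 0, 0, 0, 0], [-7.6, 31.5, 0, 0, 0, 0], [-7.6, 31.5, 0, 0, 0, 0], [-7.6, 31.5, 0, 0, 0, 0], [-7.6, 31.5, 0, 0, 0, 0], [-7.6, 31.5, 0, 0, 0, 0], [-7.6, 31.5, 0, 0, 0, 0], [-7.6, 31.5, 0, 0, 0, 0], [0, 0, 0, 0, 0, 0], [0, 0, 0, 0, 0, 0]],
])

```text
time: 27.42
eef_pos: [556.7, 371.4, 159.0]
tool_rot: [-0.078, 0.997, -0.0, -0.0]
force: [0.7, -1.3, -1.3]
opening: 54.5
gripper_force: 10.0
```

carry_out([
  [[0, 0, -20, 0, 0, 0], [0, 0, -20, 0, 0, 0], [0, 0, -15, 0, 0, 0], [0, 0, -10, 0, 0, 0], [0, 0, -6, 0, 0, 0], [0, 0, -3, 0, 0, 0], [0, 0, 0, 0, 0, 0], [0, 0, 0, 0, 0, 0]],
])

```text
time: 28.08
eef_pos: [558.3, 369.7, 85.6]
tool_rot: [-0.076, 0.997, 0.0, 0.0]
force: [-0.4, 0.4, -1.5]
opening: 54.2
gripper_force: 10.0
```

carry_out([
  [[0, 0, -3, 0, 0, 0], [0, 0, -2, 0, 0, 0], [0, 0, -2, 0, 0, 0], [0, 0, -1.5, 0, 0, 0], [0, 0, -1, 0, 0, 0], [0, 0, 0, 0, 0, 0], [0, 0, 0, 0, 0, 0]],
])

```text
time: 28.67
eef_pos: [558.3, 370.0, 75.8]
tool_rot: [-0.076, 0.997, 0.0, 0.001]
force: [1.0, -0.3, 1.8]
opening: 54.2
gripper_force: 10.0
```

carry_out([
  [[0, 0, 0, 0, 0, 0], [0, 0, 0, 0, 0, 0], [0, 0, 0, 0, 0, 0], [0, 0, 0, 0, 0, 0], [0, 0, 20, 0, 0, 0], [0, 0, 40, 0, 0, 0], [0, 0, 40, 0, 0, 0], [0, 0, 30, 0, 0, 0], [0, 0, 0, 0, 0, 0]],
], gripper=0.6)

```text
time: 29.42
eef_pos: [561.3, 371.8, 213.1]
tool_rot: [-0.076, 0.997, 0.002, 0.005]
force: [1.2, 0.1, 2.3]
opening: 70.2
gripper_force: 0.0
```

```bash
cat > f2.py <<'E'
from fit import *
snap('top','t8');snap('scene','s8')
t=cv2.imread('pics/t8.png');s=cv2.imread('pics/s8.png')
g=((50,100,40),(75,255,255))
print('insert',fit('top',mask(t,*g,(265,205,350,320)),(252,146),4,20,(443,18,-.05)),fit('scene',mask(s,*g,(240,130,340,220)),(252,146),4,20,(443,18,-.05)))
E
python3 f2.py
```

```text
insert (array([442.,  19.]), np.float64(-4.29), np.float64(0.015)) (array([441.1,  18.8]), np.float64(-4.19), np.float64(0.016))
```

carry_out([
  [[-7.7, -23.4, 0, 0, 0, -6.87], [-7.7, -23.4, 0, 0, 0, -6.87], [-7.7, -23.4, 0, 0, 0, -6.87], [-7.7, -23.4, 0, 0, 0, -6.87], [-7.7, -23.4, 0, 0, 0, -6.87], [-7.7, -23.4, 0, 0, 0, -6.87], [-7.7, -23.4, 0, 0, 0, -6.87], [-7.7, -23.4, 0, 0, 0, -6.87], [-7.7, -23.4, 0, 0, 0, -6.87], [-7.7, -23.4, 0, 0, 0, -6.87], [-7.7, -23.4, 0, 0, 0, -6.87], [-7.7, -23.4, 0, 0, 0, -6.87], [-7.7, -23.4, 0, 0, 0, -6.87], [-7.7, -23.4, 0, 0, 0, -6.87], [-7.7, -23.4, 0, 0, 0, -6.87], [0, 0, 0, 0, 0, 0], [0, 0, 0, 0, 0, 0], [0, 0, 0, 0, 0, 0]],
], gripper=0, force=40)

```text
time: 31.02
eef_pos: [441.7, 19.2, 204.5]
tool_rot: [0.733, 0.68, -0.0, -0.001]
force: [0.5, 0.5, 0.1]
opening: 44.2
gripper_force: 0.0
```

carry_out([
  [[1, 0, -35, 0, 0, 0], [0, 0, -35, 0, 0, 0], [0, 0, -35, 0, 0, 0], [0, 0, -30, 0, 0, 0], [0, 0, -15, 0, 0, 0], [0, 0, -5, 0, 0, 0], [0, 0, 0, 0, 0, 0], [0, 0, 0, 0, 0, 0]],
])

```text
time: 31.68
eef_pos: [443.7, 19.4, 50.6]
tool_rot: [0.733, 0.681, 0.0, -0.0]
force: [0.7, -0.0, -0.1]
opening: 43.9
gripper_force: 0.0
```

carry_out([
  [[0, 0, 0, 0, 0, 0], [0, 0, 0, 0, 0, 0], [0, 0, 0, 0, 0, 0], [0, 0, 0, 0, 0, 0], [0, 0, 0, 0, 0, 0], [0, 0, 0, 0, 0, 0]],
], gripper=-1)

```text
time: 32.18
eef_pos: [442.9, 18.8, 50.9]
tool_rot: [0.733, 0.68, -0.0, -0.0]
force: [-2.8, -0.2, 7.1]
opening: 13.9
gripper_force: 40.0
```

carry_out([
  [[0, 0, 10, 0, 0, 0], [0, 0, 30, 0, 0, 0], [0, 0, 35, 0, 0, 0], [0, 0, 35, 0, 0, 0], [0, 0, 35, 0, 0, 0], [0, 0, 25, 0, 0, 0], [0, 0, 0, 0, 0, 0]],
])

```text
time: 32.77
eef_pos: [446.4, 18.4, 225.2]
tool_rot: [0.733, 0.68, 0.003, 0.004]
force: [1.2, -0.1, -3.2]
opening: 14.0
gripper_force: 40.0
```

carry_out([
  [[6.07, 19, 0, 0, 0, 6.87], [6.07, 19, 0, 0, 0, 6.87], [6.07, 19, 0, 0, 0, 6.87], [6.07, 19, 0, 0, 0, 6.87], [6.07, 19, 0, 0, 0, 6.87], [6.07, 19, 0, 0, 0, 6.87], [6.07, 19, 0, 0, 0, 6.87], [6.07, 19, 0, 0, 0, 6.87], [6.07, 19, 0, 0, 0, 6.87], [6.07, 19, 0, 0, 0, 6.87], [6.07, 19, 0, 0, 0, 6.87], [6.07, 19, 0, 0, 0, 6.87], [6.07, 19, 0, 0, 0, 6.87], [6.07, 19, 0, 0, 0, 6.87], [6.07, 19, 0, 0, 0, 6.87], [0, 0, 0, 0, 0, 0], [0, 0, 0, 0, 0, 0], [0, 0, 0, 0, 0, 0]],
])

```text
time: 34.27
eef_pos: [533.2, 302.9, 218.8]
tool_rot: [-0.075, 0.997, -0.001, -0.001]
force: [-0.2, -0.1, -2.9]
opening: 13.8
gripper_force: 40.0
```

```bash
python3 - <<'E'
from fit import *
snap('top','t9');snap('scene','s9')
s=cv2.imread('pics/s9.png');s7=cv2.imread('pics/s7.png');g=((50,100,40),(75,255,255))
z=arm.observe()['eef_pos'][2]-50.9
m=mask(s,*g,(280,50,450,200))
print(arm.observe()['eef_pos'],fit('scene',m,(146,252),z+4,z+20,(534,304,.15)))
h=cv2.inRange(cv2.cvtColor(s,cv2.COLOR_BGR2HSV),(0,130,90),(20,255,255))
E
```

```text
[533.52050629 302.65363424 219.61185489] (array([535.1, 303.1]), np.float64(7.66), np.float64(0.09))
```

carry_out([
  [[0.4, 1.2, -15, 0, 0, 0], [0, 0, -15, 0, 0, 0], [0, 0, -12, 0, 0, 0], [0, 0, -8, 0, 0, 0], [0, 0, -5, 0, 0, 0], [0, 0, 0, 0, 0, 0], [0, 0, 0, 0, 0, 0]],
])

```text
time: 34.95
eef_pos: [534.8, 304.8, 165.5]
tool_rot: [-0.076, 0.997, -0.0, -0.0]
force: [-0.6, -0.3, -3.2]
opening: 13.8
gripper_force: 40.0
```

carry_out([
  [[0, 0, -2, 0, 0, 0], [0, 0, -2, 0, 0, 0], [0, 0, -2, 0, 0, 0], [0, 0, -1.5, 0, 0, 0], [0, 0, 0, 0, 0, 0], [0, 0, 0, 0, 0, 0]],
])

```text
time: 35.45
eef_pos: [534.2, 305.1, 158.9]
tool_rot: [-0.076, 0.997, 0.0, -0.0]
force: [-5.0, -1.2, 5.2]
opening: 13.6
gripper_force: 40.0
```

carry_out([
  [[-1, 0, -0.5, 0, 0, 0], [-0.5, 0, -0.7, 0, 0, 0], [0, 0, -0.5, 0, 0, 0], [0, 0, 0, 0, 0, 0], [0, 0, 0, 0, 0, 0]],
])

```text
time: 35.87
eef_pos: [534.2, 305.1, 158.9]
tool_rot: [-0.076, 0.997, 0.0, 0.002]
force: [-4.1, -2.9, 13.6]
opening: 13.4
gripper_force: 40.0
```

carry_out([
  [[0, 0, 1.5, 0, 0, 0], [0, 0, 0, 0, 0, 0], [0, 0, 0, 0, 0, 0], [0, 0, 0, 0, 0, 0], [0, 0, 0, 0, 0, 0], [0, 0, 15, 0, 0, 0], [0, 0, 35, 0, 0, 0], [0, 0, 35, 0, 0, 0], [20, -35, 0, 0, 0, 0], [20, -35, 0, 0, 0, 0], [20, -35, 0, 0, 0, 0], [20, -35, 0, 0, 0, 0], [10, -35, 0, 0, 0, 0], [0, -35, 0, 0, 0, 0], [0, -35, 0, 0, 0, 0], [0, -35, 0, 0, 0, 0], [0, -35, 0, 0, 0, 0], [0, -35, 0, 0, 0, 0], [0, -20, 0, 0, 0, 0], [0, 0, 0, 0, 0, 0]],
], gripper=-0.2)

```text
time: 37.53
eef_pos: [623.2, -69.4, 242.4]
tool_rot: [-0.074, 0.997, -0.001, -0.0]
force: [0.5, 0.7, -0.2]
opening: 35.2
gripper_force: 0.0
```

```bash
python3 - <<'E'
from fit import *
a=snap('top','t10');b=snap('scene','s10')
t=cv2.imread('pics/t10.png');s=cv2.imread('pics/s10.png');g=((50,100,40),(75,255,255))
for z in (106,108):
  print(z,fit('top',mask(t,*g,(130,180,270,262)),(146,252),z+4,z+20,(534,304,.15)),fit('scene',mask(s,*g,(330,70,450,180)),(146,252),z+4,z+20,(534,304,.15)))
A=cv2.resize(a[180:320,120:270],None,fx=2.6,fy=2.6,interpolation=2);B=cv2.resize(b[65:195,310:440],None,fx=3.1,fy=3.1,interpolation=2)
C=np.zeros((403,793,3),np.uint8);C[:A.shape[0],:390]=A;C[:,390:]=B
cv2.imwrite('pics/c10.png',C[:,:,::-1])
E
```

```text
106 (array([538.4, 307.7]), np.float64(8.54), np.float64(0.024)) (array([533.1, 307.4]), np.float64(8.66), np.float64(0.15))
108 (array([538.2, 307. ]), np.float64(8.51), np.float64(0.025)) (array([535. , 305.9]), np.float64(8.55), np.float64(0.15))
```

View pics/c10.png

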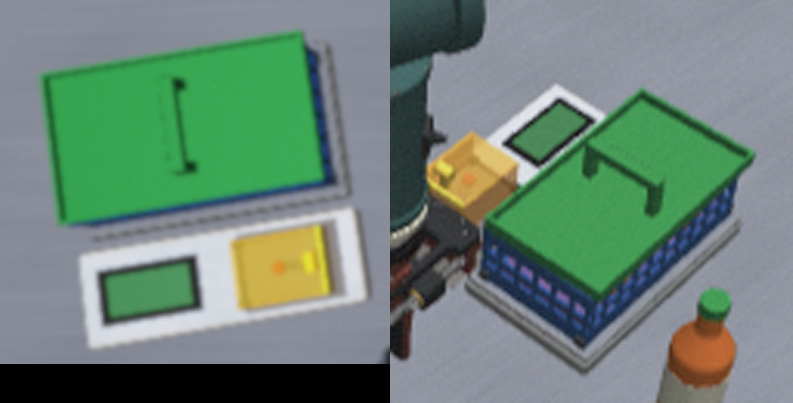

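Insert looks seated. The contact height read about 2 mm high with a -x force, so I regrip and nudge it to make sure the plug has dropped in.

carry_out([
  [[0, 20, 0, 0, 0, 0], [0, 35, 0, 0, 0, 0], [0, 35, 0, 0, 0, 0], [0, 35, 0, 0, 0, 0], [0, 35, 0, 0, 0, 0], [0, 35, 0, 0, 0, 0], [-10, 35, 0, 0, 0, 0], [-20, 35, 0, 0, 0, 0], [-20, 35, 0, 0, 0, 0], [-20, 35, 0, 0, 0, 0], [-20, 35, 0, 0, 0, 0], [0, 0, 0, 0, 0, 0], [0, 0, -35, 0, 0, 0], [0, 0, -30, 0, 0, 0], [0, 0, -18, 0, 0, 0], [0, 0, 0, 0, 0, 0], [0, 0, 0, 0, 0, 0]],
], gripper=-0.2)

```text
time: 39.05
eef_pos: [531.9, 305.6, 158.9]
tool_rot: [-0.077, 0.997, -0.0, -0.001]
force: [0.3, -0.3, -0.4]
opening: 35.6
gripper_force: 0.0
```

carry_out([
  [[0, 0, 0, 0, 0, 0], [0, 0, 0, 0, 0, 0], [0, 0, 0, 0, 0, 0], [0, 0, 0, 0, 0, 0], [0, 0, 0, 0, 0, 0]],
], gripper=-1)

```text
time: 39.47
eef_pos: [534.1, 305.3, 161.2]
tool_rot: [-0.076, 0.997, 0.0, 0.001]
force: [-0.5, 0.6, 6.2]
opening: 13.9
gripper_force: 40.0
```

carry_out([
  [[-3, 0, 1, 0, 0, 0], [-2, 0, 0, 0, 0, 0], [0, 0, 0, 0, 0, 0], [0, 0, 0, 0, 0, 0]],
])

```text
time: 39.8
eef_pos: [527.4, 304.7, 160.4]
tool_rot: [-0.076, 0.997, -0.0, -0.001]
force: [-1.0, -0.0, -0.6]
opening: 13.7
gripper_force: 40.0
```

carry_out([
  [[0, 0, -1.5, 0, 0, 0], [0, 0, -1.5, 0, 0, 0], [0, 0, -1.5, 0, 0, 0], [0, 0, 0, 0, 0, 0], [0, 0, 0, 0, 0, 0], [0, 0, 0, 0, 0, 0]],
])

```text
time: 40.3
eef_pos: [528.4, 304.9, 159.0]
tool_rot: [-0.076, 0.997, 0.0, 0.001]
force: [-6.1, -3.8, 20.4]
opening: 13.7
gripper_force: 40.0
```

carry_out([
  [[0, 0, 3, 0, 0, 0], [-2, 0, 0, 0, 0, 0], [-2, 0, 0, 0, 0, 0], [0, 0, 0, 0, 0, 0], [0, 0, 0, 0, 0, 0]],
])

```text
time: 40.72
eef_pos: [525.1, 305.1, 159.4]
tool_rot: [-0.076, 0.997, 0.0, 0.001]
force: [3.1, -0.6, 1.9]
opening: 13.7
gripper_force: 40.0
```

carry_out([
  [[-2, 0, 0, 0, 0, 0], [-2, 0, 0, 0, 0, 0], [0, 0, 0, 0, 0, 0], [0, 0, 0, 0, 0, 0]],
])

```text
time: 41.05
eef_pos: [524.0, 305.0, 160.3]
tool_rot: [-0.076, 0.997, -0.0, 0.004]
force: [9.8, -3.1, 0.5]
opening: 13.8
gripper_force: 40.0
```

carry_out([
  [[4, 0, 0, 0, 0, 0], [4, 0, 0, 0, 0, 0], [0, 0, 0, 0, 0, 0], [0, 0, -1, 0, 0, 0], [0, 0, -0.5, 0, 0, 0], [0, 0, 0, 0, 0, 0], [0, 0, 0, 0, 0, 0]],
])

```text
time: 41.63
eef_pos: [526.4, 304.9, 159.0]
tool_rot: [-0.076, 0.997, -0.0, -0.002]
force: [-5.9, -1.1, 17.4]
opening: 13.6
gripper_force: 40.0
```

carry_out([
  [[0, 0, 2, 0, 0, 0], [2.5, 0, 0, 0, 0, 0], [0, 0, 0, 0, 0, 0], [0, 0, 0, 0, 0, 0], [0, 0, -0.7, 0, 0, 0], [0, 0, 0, 0, 0, 0]],
])

```text
time: 42.13
eef_pos: [530.0, 304.8, 159.0]
tool_rot: [-0.076, 0.997, -0.0, -0.001]
force: [-3.1, 0.5, 5.2]
opening: 13.8
gripper_force: 40.0
```

carry_out([
  [[0, 0, 0, 0, 0, 0], [0, 0, 0, 0, 0, 0], [0, 0, 0, 0, 0, 0], [0, 0, 0, 0, 0, 0], [0, 0, 15, 0, 0, 0], [0, 0, 35, 0, 0, 0], [0, 0, 35, 0, 0, 0], [0, -35, 0, 0, 0, 0], [0, -35, 0, 0, 0, 0], [0, -35, 0, 0, 0, 0], [0, -35, 0, 0, 0, 0], [0, -35, 0, 0, 0, 0], [0, -35, 0, 0, 0, 0], [0, -35, 0, 0, 0, 0], [0, -35, 0, 0, 0, 0], [0, -35, 0, 0, 0, 0], [0, 0, 0, 0, 0, 0], [0, 0, 0, 0, 0, 0]],
], gripper=-0.2)

```text
time: 43.63
eef_pos: [530.8, -11.7, 244.0]
tool_rot: [-0.074, 0.997, -0.0, 0.0]
force: [0.6, -0.4, -0.1]
opening: 35.0
gripper_force: 0.0
```

```bash
python3 - <<'E'
from fit import *
a=snap('top','t11');b=snap('scene','s11')
t=cv2.imread('pics/t11.png');s=cv2.imread('pics/s11.png');g=((50,100,40),(75,255,255))
z=107;print(fit('top',mask(t,*g,(130,180,270,262)),(146,252),z+4,z+20,(534,304,.15)))
A=cv2.resize(a[195:275,420:490],None,fx=5,fy=5,interpolation=2);B=cv2.resize(b[210:290,160:240],None,fx=5,fy=5,interpolation=2)
cv2.imwrite('pics/c11.png',np.hstack([A,B])[:,:,::-1]);print(arm.observe()['eef_pos'])
E
```

```text
(array([532.4, 306.3]), np.float64(8.41), np.float64(0.037))
[530.65513355  -9.5006355  243.94138928]
```

View pics/c11.png

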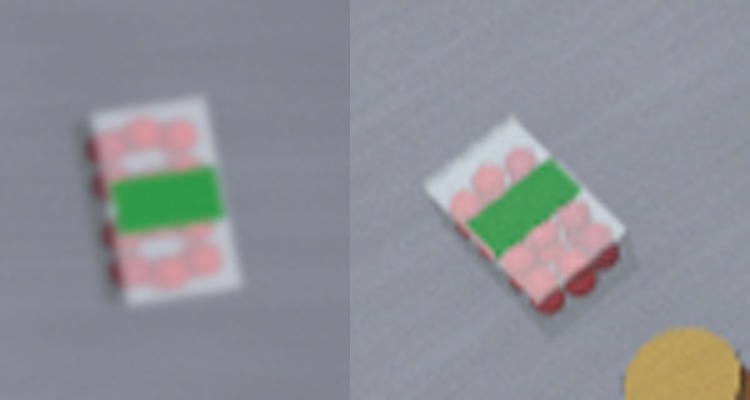

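```bash
python3 - <<'E'
from h import *
np.set_printoptions(precision=1,suppress=True)
A=[(420+u/5-.5,195+v/5-.5) for u,v in[(92,115),(205,97),(242,287),(127,305)]]
B=[(160+(u-350)/5-.5,210+v/5-.5) for u,v in[(425,185),(514,117),(625,232),(542,303)]]
# order: top TL=(+x,+y) TR=(+x,-y) BR=(-x,-y) BL=(-x,+y)
P=[atz('top',*p,48) for p in A];Q=[atz('scene',*p,48) for p in B];print(*P);print(*Q)
print(np.mean(P,0),np.mean(Q,0)); print(tri(np.mean(A,0),np.mean(B,0)))
e=(P[0]-P[3])+(P[1]-P[2]);print(np.degrees(np.arctan2(e[1],e[0])))
e=P[1]-P[0]+P[2]-P[3];print(np.degrees(np.arctan2(e[1],e[0]))+90)
for i in range(4):
  e=Q[i]-Q[i-1];print(np.degrees(np.arctan2(e[1],e[0]))%90,np.linalg.norm(e))
E
```

```text
[ 559.7 -335.2   48. ] [ 568.1 -396.8   48. ] [ 466.5 -409.5   48. ] [ 458.3 -347.7   48. ]
[ 467.2 -409.2   48. ] [ 459.5 -348.6   48. ] [ 561.1 -337.8   48. ] [ 570.2 -395.2   48. ]
[ 513.1 -372.3   48. ] [ 514.5 -372.7   48. ]
(array([ 513.2, -372.9,   44.9]), np.float64(0.775535194580497))
7.070282799259956
7.685345869247698
7.706202195440824 104.0259129904916
7.218573652742663 61.116066887210145
6.028932105949682 102.16541316702845
9.07037008976161 58.139980434469564
```

carry_out([
  [[-1.5, -33, -10, 0, 0, 0], [-1.5, -33, -10, 0, 0, 0], [-1.5, -33, -10, 0, 0, 0], [-1.5, -33, -10, 0, 0, 0], [-1.5, -33, -10, 0, 0, 0], [-1.5, -33, -10, 0, 0, 0], [-1.5, -33, -10, 0, 0, -0.6], [-1.5, -33, -10, 0, 0, -0.6], [-1.5, -33, -10, 0, 0, 0], [-1.5, -33, -10, 0, 0, 0], [-1.5, -33, -10, 0, 0, 0], [0, 0, 0, 0, 0, 0], [0, 0, 0, 0, 0, 0], [0, 0, 0, 0, 0, 0]],
], gripper=0.9, force=20)

```text
time: 44.9
eef_pos: [514.7, -371.2, 133.8]
tool_rot: [-0.066, 0.998, 0.001, -0.0]
force: [-0.9, 0.3, -0.1]
opening: 83.3
gripper_force: 0.0
```

```bash
python3 - <<'E'
from fit import *
b=snap('scene','s12');s=cv2.imread('pics/s12.png');s0=cv2.imread('pics/s11.png')
for im in(s0,s):
    h=cv2.cvtColor(im,cv2.COLOR_BGR2HSV);m=cv2.inRange(h,(45,120,40),(80,255,255))[225:275,170:225];print(cv2.moments(m,True)['m00'],cv2.boundingRect(m))
print(arm.observe()['eef_pos'])
E
```

```text
164.0 (14, 18, 21, 18)
164.0 (14, 18, 21, 18)
[ 514.76489859 -370.93268124  134.08083011]
```

Punnet hasn't moved. Descend and grasp.

carry_out([
  [[-0.5, -1, -30, 0, 0, 0], [0, 0, -35, 0, 0, 0], [0, 0, -25, 0, 0, 0], [0, 0, -14, 0, 0, 0], [0, 0, 0, 0, 0, 0], [0, 0, 0, 0, 0, 0]],
])

```text
time: 45.45
eef_pos: [513.9, -372.2, 30.1]
tool_rot: [-0.067, 0.998, 0.001, -0.0]
force: [-0.1, -1.0, -0.2]
opening: 83.5
gripper_force: 0.0
```

carry_out([
  [[0, 0, 0, 0, 0, 0], [0, 0, 0, 0, 0, 0], [0, 0, 0, 0, 0, 0], [0, 0, 0, 0, 0, 0], [0, 0, 0, 0, 0, 0], [0, 0, 0, 0, 0, 0]],
], gripper=-1)

```text
time: 45.95
eef_pos: [514.4, -374.5, 31.4]
tool_rot: [-0.066, 0.998, -0.001, 0.001]
force: [-0.6, 0.9, 6.8]
opening: 61.8
gripper_force: 20.0
```

carry_out([
  [[0, 0, 10, 0, 0, 0], [0, 0, 30, 0, 0, 0], [0, 0, 38, 0, 0, 0], [0, 0, 38, 0, 0, 0], [0, 0, 38, 0, 0, 0], [0, 0, 30, 0, 0, 0], [0, 0, 0, 0, 0, 0]],
])

```text
time: 46.53
eef_pos: [516.5, -376.8, 222.1]
tool_rot: [-0.066, 0.998, -0.005, 0.004]
force: [0.9, -1.3, -0.6]
opening: 61.4
gripper_force: 20.0
```

carry_out([
  [[1.5, 36.2, 0, 0, 0, 0], [1.5, 36.2, 0, 0, 0, 0], [1.5, 36.2, 0, 0, 0, 0], [1.5, 36.2, 0, 0, 0, 0], [1.5, 36.2, 0, 0, 0, 0], [1.5, 36.2, 0, 0, 0, 0], [1.5, 36.2, 0, 0, 0, 0.6], [1.5, 36.2, 0, 0, 0, 0.6], [1.5, 36.2, 0, 0, 0, 0], [1.5, 36.2, 0, 0, 0, 0], [1.5, 36.2, 0, 0, 0, 0], [1.5, 36.2, 0, 0, 0, 0], [1.5, 36.2, 0, 0, 0, 0], [1.5, 36.2, 0, 0, 0, 0], [1.5, 36.2, 0, 0, 0, 0], [1.5, 36.2, 0, 0, 0, 0], [1.5, 34, 0, 0, 0, 0], [0, 0, 0, 0, 0, 0], [0, 0, 0, 0, 0, 0], [0, 0, 0, 0, 0, 0]],
])

```text
time: 48.2
eef_pos: [538.4, 238.6, 213.3]
tool_rot: [-0.076, 0.997, -0.001, -0.001]
force: [-1.0, 0.1, -2.2]
opening: 62.2
gripper_force: 20.0
```

carry_out([
  [[0.5, 2.5, -15, 0, 0, 0], [0, 0, -20, 0, 0, 0], [0, 0, -15, 0, 0, 0], [0, 0, -8, 0, 0, 0], [0, 0, -4, 0, 0, 0], [0, 0, 0, 0, 0, 0], [0, 0, 0, 0, 0, 0]],
])

```text
time: 48.78
eef_pos: [540.1, 241.1, 152.5]
tool_rot: [-0.076, 0.997, -0.0, 0.0]
force: [0.1, -0.5, -1.5]
opening: 62.0
gripper_force: 20.0
```

carry_out([
  [[0, 0, -2, 0, 0, 0], [0, 0, -1.5, 0, 0, 0], [0, 0, 0, 0, 0, 0], [0, 0, 0, 0, 0, 0]],
])

```text
time: 49.12
eef_pos: [539.8, 241.8, 148.8]
tool_rot: [-0.076, 0.997, -0.0, 0.0]
force: [0.5, -0.3, -2.1]
opening: 61.8
gripper_force: 20.0
```

carry_out([
  [[0, 0, -1, 0, 0, 0], [0, 0, -1, 0, 0, 0], [0, 0, 0, 0, 0, 0], [0, 0, 0, 0, 0, 0]],
])

```text
time: 49.45
eef_pos: [539.6, 241.7, 146.4]
tool_rot: [-0.076, 0.997, -0.0, -0.0]
force: [0.7, 0.2, -1.0]
opening: 62.0
gripper_force: 20.0
```

Just touching. One more mm, then release to 75 mm and leave.

carry_out([
  [[0, 0, -1, 0, 0, 0], [0, 0, 0, 0, 0, 0], [0, 0, 0, 0, 0, 0]],
])

```text
time: 49.7
eef_pos: [539.7, 241.7, 145.5]
tool_rot: [-0.076, 0.997, -0.0, 0.0]
force: [-0.2, -0.4, -0.9]
opening: 62.2
gripper_force: 20.0
```

carry_out([
  [[0, 0, 0, 0, 0, 0], [0, 0, 0, 0, 0, 0], [0, 0, 0, 0, 0, 0], [0, 0, 0, 0, 0, 0], [0, 0, 20, 0, 0, 0], [0, 0, 35, 0, 0, 0], [0, 0, 35, 0, 0, 0], [0, -35, 0, 0, 0, 0], [0, -35, 0, 0, 0, 0], [0, -35, 0, 0, 0, 0], [0, -35, 0, 0, 0, 0], [0, -35, 0, 0, 0, 0], [0, -35, 0, 0, 0, 0], [0, -35, 0, 0, 0, 0], [0, -35, 0, 0, 0, 0], [0, 0, 0, 0, 0, 0], [0, 0, 0, 0, 0, 0]],
], gripper=0.7)

```text
time: 51.12
eef_pos: [539.7, -39.9, 235.6]
tool_rot: [-0.074, 0.997, -0.0, 0.0]
force: [0.2, 0.6, -0.4]
opening: 74.6
gripper_force: 0.0
```

```bash
python3 - <<'E'
from fit import *
a=snap('top','t13');b=snap('scene','s13')
A=cv2.resize(a[180:320,120:270],None,fx=2.6,fy=2.6,interpolation=2);B=cv2.resize(b[65:195,310:440],None,fx=3.1,fy=3.1,interpolation=2)
C=np.zeros((403,793,3),np.uint8);C[:A.shape[0],:390]=A;C[:,390:]=B
cv2.imwrite('pics/c13.png',C[:,:,::-1])
E
```

```text
(no output)
```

View pics/c13.png

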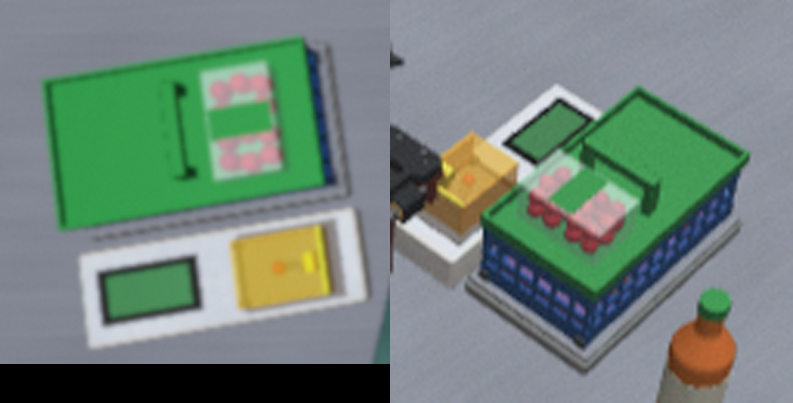

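The punnet stands upright in the seated insert beside the handle (240,122). The guard is shut and the toggle is on, so I hand in.

```bash
python3 -c "
from bench import arm
print(arm.finish_job())"
```

```text
the job is handed in; nothing more can be done
None
```

I did all the steps in the order asked and handed the job in at about 51 s; no verdict came back: scale on and guard shut, cell tray in, both peaches found in cells of their own, insert seated, punnet upright, jar and bottle untouched.

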